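# Hang the sliding gauge level on the rack pin

## Robot

A 7-joint arm with a two-finger parallel gripper is mounted at the origin on the work surface. World frame = base frame: x ahead of the robot, y to its left, z up, the work surface at z = 0. Lengths are in m, angles in rad, forces in N, time in s.
With the tool pointing down it reaches from about 0.4 to 0.925 m from the base axis. Payload 4.1 kg.
Tool frame: the origin (TCP) lies at the very end of the fingers, on their centre line; the grasp point (between the pads) lies 19 mm behind it; z points along the fingers, y is the line along which they close (so a half turn about z gives the same grasp; the last joint's range is limited). The gripper opens to 85 mm and grips with 20 to 120 N. Pads are 22 mm wide; open, the fingers measure 114 mm over their backs; the gripper's body (76 mm by 85 mm) begins 54 mm behind the grasp point. The pads swing forward as they close: fully open they stand 13 mm farther back than shut.
Start: joints at [-1.409, 0.398, 0.045, 1.537, -0.019, 1.207, -0.051], TCP at [0.168, 0.628, 0.231] pointing down, gripper open.
Joint ranges: [-2.82, 2.82], [-0.49, 2.23], [-1.37, 1.46], [0, 2.46], [-1.36, 4.5], [0.23, 2], [-2.94, 2.94]. Speed limits (rad/s): [2.57, 2.57, 3.14, 3.14, 3.14, 3.14, 3.14].

## Interface

Orientations are given as a rotation vector (axis times angle).
In Python, from station import robot, camera gives the robot as it stands.
- The arm moves only by the tool send_rows, never from a script. Its argument "moves" is a list of rows, each an object of numbers: "x", "y", "z": the shift along the tool's x, y, z in m; "wx", "wy", "wz": the turn, a rotation vector about the tool's x, y, z in rad. In form: [{"x": .., "y": .., "z": .., "wx": .., "wy": .., "wz": ..}, ...]. A call has 1 to 10 rows; each row is the pose to reach, as a shift and turn from the pose commanded when the call began, along the tool's axes at that moment; what a row does not reach only later rows make up. A row lasts 1/12 s, in which the tool goes at most 41.7 mm and 7.16 degrees, less where a joint would pass 70% of its speed; a pose out of reach is approached as far as the arm can. A call with a gripper value outside its range is refused whole. "gripper" is the closure, from 0 (fully open) to 1 (shut), set as the call begins (left out, the last holds). The fingers move at their own pace and stop on an object; "newtons" is the grip in N (left out, the last holds). Time passes only in rows, so rows that repeat a pose let the fingers close. It gives the time, the measured TCP pose, the force, the opening and the grip force at its end, in the units of the state.
- robot.observe(): the state, without advancing time (a new reading comes with each control period).
- camera(name): name is "scene" or "side" or "wrist"; returns a dict with "img" (420x560x3 uint8, blue, green, red), "depth" (420x560 float32, m along the optical axis (not along the pixel's ray), 0 where there is no reading), "fx", "fy", "cx", "cy" (pixels), "R" (3x3) and "t" (3): a world point X has camera coordinates R X + t; the wrist camera has in their place "tool_from_camera" (4x4, takes a point from camera to tool coordinates, whose origin is the TCP and whose axes are the flange's). Camera axes: x right, y down, z forward; pixel columns grow to the right and rows downward; lengths in m; the calibration is good to about 2 mm. A picture is of the moment at which its call begins: read the wrist's pose just before it.
- robot.finish_job(): hands the job in; it is judged then, once.
The state is a dict: "clock": time; "joint_positions": joint angles; "joint_velocities": joint speeds; "joint_torque": joint torques, N m; "position": TCP position; "tool_rot": TCP orientation; "contact_force": force on the tool from outside, world axes, zero at the start; "torque": the same for the moment, N m; "width": finger opening in m; "grasp_force": force on a finger pad.
Only numpy, scipy, OpenCV 4.12 (cv2) and the standard library are available. Lean on these libraries where they do the work, as an engineer would, in place of code of your own. Each camera call takes 0.05 s, during which the arm holds its last target. There are 200 camera calls.

## Task

Take the sliding gauge out of the gap between the two fire bricks and hang it on the pin of the balance rack, by whichever of its seven holes lets it hang most nearly level, with its legs pointing down. Let go and leave it hanging still on the pin alone; do not disturb the tumbler, the wooden block or the paperweight.

Things in the scene. Friction and masses are not known exactly. Their poses are not given: they have to be found in the camera images.
- gauge_mid (a point): centre of the middle hole of the sliding gauge: an upright aluminium beam, 200 mm long (y +-100), 56 mm tall (z -22 to +34) and 6 mm thick (x +-3). Seven round 10 mm through holes, axes along x, at z = 0, y = -48, -32, -16, 0, 16, 32, 48 mm. Pinch the beam's faces from above; the top 26 mm are plain. At the start z is up and the feet stand on the tray between the bricks.
- fixed_foot (a point): foot of one of the gauge's two fixed legs, each 14 mm wide and 6 mm thick, that hang from the beam at y = -92 (this one) and +92 mm of gauge_mid, down to z = -115 mm; axes as gauge_mid. Beam and fixed legs are one piece of 240 g; its centre of mass is at y = 0, z = -8 mm of gauge_mid. The gauge balances below the mass-weighted mean of this and the sliding jaw.
- gauge_jaw (a joint): place of the steel sliding jaw on the beam: y (m) of its middle from gauge_mid, set differently each time, -0.055 to +0.055. Locked by its screw (does not slip below 60 N). 250 g, its centre of mass is on its own middle line, 85 mm below the hole row.
- jaw_foot (a point): foot of the sliding jaw, 115 mm below the hole row; axes as gauge_mid. Leg 14 mm wide, its lowest 24 mm are 26 mm wide and 9 mm thick. Two cheeks, 24 mm wide and 15 mm thick over both, clasp the beam's lower edge from 9 mm below the hole row downward, so they never cover a hole; a small screw stands 6 mm out of the -x cheek.
- pin_mark (a point): nominal middle of the rack's pin, a level steel rod of 7 mm diameter along this point's x axis; rounded free tip at x = -35 mm (robot side), root in a collar at x = +33 mm. x and y are true, but the pin's real height is anywhere from 9 mm below to 9 mm above and not reported: find it by touch (the beam's underside set down on it) or by sight. Rigid up to 100 N.
- rack: fixed balance rack: base plate (x -10 to 110, y +-70 mm, 10 mm thick), 24 mm square dark steel post (x 38 to 62, 190 mm tall) and on it the clamped steel collar, 34 mm square and 22 mm tall, that holds the pin. Origin on the table 165 mm below pin_mark, axes parallel to pin_mark's.
- bricks: two fire bricks, each 57 x 230 x 64 mm, fixed side by side on a 4 mm steel tray, 11 mm apart; the gap runs along their y axis and their tops are 68 mm above the table. Origin at the centre of the tray's underside, below the gap.
- tumbler: green glass tumbler, 72 mm across, 85 mm tall, standing free; origin at the centre of its foot. Bystander.
- block: dark wooden block 100 x 70 x 45 mm; origin at the centre of its underside. Bystander.
- paperweight: solid amber glass paperweight, 68 mm across, 52 mm tall; origin at the centre of its underside. Bystander.
Not all that is in view belongs to the job. Several things have the shape of the rack; the one meant has the colours described above.

How it is judged:
By the outcome, as a careful person would: the job done as asked, in the order asked, and still so for the second after the job is handed in, with the robot touching nothing.
It also fails if it takes over 54 s, if anything falls off the work surface, if the arm or the gripper's body presses on something with over 40 N, if the wrist force passes 120 N, or if a joint passes its speed limit or range.

## Working session

There is one attempt and no reset: what is moved stays moved. The work goes in short steps, Python scripts to look and compute and a tool call to move; the robot and the scene stay as the last step left them, time stands still between calls to the robot, and variables do not carry over. Pictures are saved under pics/ and viewed, at most 10 in all, crops included, and the job is handed in when it is done.

Besides the shell and the picture viewer there is one more tool, called after "Emit:" as name([rows], argument=value, ...), one row to a line, values as JSON. send_rows: Moves the arm, as the interface text tells. Its arguments: {"type":"object","properties":{"moves":{"type":"array","items":{"type":"object","properties":{"x":{"type":"number"},"y":{"type":"number"},"z":{"type":"number"},"wx":{"type":"number"},"wy":{"type":"number"},"wz":{"type":"number"}}}},"gripper":{"type":"number"},"newtons":{"type":"number"}},"required":["moves"]}

```bash
mkdir -p pics; cat > h.py <<'E'
import numpy as np, cv2
from station import robot, camera
from scipy.spatial.transform import Rotation as Rt
def cloud(c, st=None):
    d=c['depth']; v,u=np.indices(d.shape)
    P=np.stack([(u-c['cx'])/c['fx']*d,(v-c['cy'])/c['fy']*d,d],-1)
    if 'R' in c: return (P-c['t'])@c['R']   # R^T(P-t)
    T=c['tool_from_camera']; P=P@T[:3,:3].T+T[:3,3]
    R=Rt.from_rotvec(st['tool_rot']).as_matrix()
    return P@R.T+np.array(st['position'])
E
python3 - <<'E'
from h import *
s=robot.observe(); print(s)
for n in ['scene','side']:
    c=camera(n); np.save(n+'.npy',c,allow_pickle=True); cv2.imwrite(f'pics/{n}0.png',c['img'])
    print(n,c['fx'],c['cx'],c['cy'],'pos',-c['R'].T@c['t'],'fwd',c['R'][2])
E
```

```text
{'clock': 0.0, 'joint_positions': array([-1.40899304,  0.39917735,  0.04504708,  1.53789364, -0.01870517,
        1.206882  , -0.05072622]), 'joint_velocities': array([ 3.86826234e-04,  1.43682661e-05,  6.13607358e-04,  8.95009457e-04,
        7.79021735e-04, -1.48529495e-04,  1.93594427e-04]), 'joint_torque': array([ 2.95786449e-04, -4.75120926e+01,  1.36476394e+00, -2.54218429e+01,
        1.15604623e-02,  9.53808631e-03, -1.03330618e-05]), 'position': array([0.16742859, 0.62740886, 0.23026712]), 'tool_rot': array([-4.08381683e-01, -3.11481547e+00,  3.03940732e-03]), 'contact_force': array([ 1.21696199, -0.11713163,  0.02907641]), 'torque': array([ 0.02617434, -0.02872678, -0.04523617]), 'grasp_force': 0.0, 'width': 0.08534866224673725}
scene 423.3406477826866 282.65066278890265 214.39053940595304 pos [ 1.1936319  -0.0218358   1.24369299] fwd [-0.4960978   0.00670893 -0.86824073]
side 418.7256438305881 282.5887517265902 211.27378242302754 pos [ 0.19987601 -0.79612582  1.10146025] fwd [ 0.24393666  0.62327625 -0.74298158]
```

View pics/scene0.png

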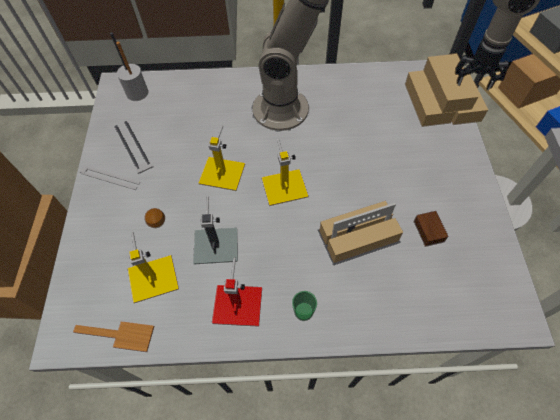

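View pics/side0.png

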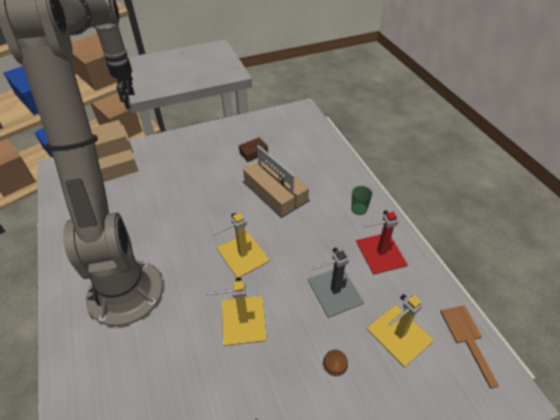

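Scene view candidates:
- **Rack:** yellow racks at (222,170), (285,185) and (152,278), red at (237,305), and dark steel/grey at (213,245). I choose the dark steel one.
- **Gauge:** the only beam with holes is at (362,220), between the bricks. The tongs at (130,148) and (108,178) are not it.

Next I take a close crop and measure.

```bash
python3 - <<'E'
from h import *
S=np.load('scene.npy',allow_pickle=True).item(); D=np.load('side.npy',allow_pickle=True).item()
a=cv2.resize(S['img'][190:275,180:260],None,fx=4.9,fy=4.9,interpolation=cv2.INTER_CUBIC)
b=cv2.resize(S['img'][190:275,310:410],None,fx=4,fy=4.9*85/85,interpolation=cv2.INTER_CUBIC)
c=cv2.resize(D['img'][140:215,235:315],None,fx=5,fy=4,interpolation=cv2.INTER_CUBIC)
print(a.shape,b.shape)
cv2.imwrite('pics/crop.png',np.hstack([a,b]))
for n,c,gb,rb in [('scene',S,(190,275,310,410),(200,270,185,245)),('side',D,(140,215,235,315),(240,320,300,370))]:
    W=cloud(c)
    def box(r): return W[r[0]:r[1],r[2]:r[3]].reshape(-1,3)
    P=box(gb); ok=(P[:,2]>0.08)&(P[:,2]<0.2); G=P[ok]
    print(n,'gauge n',len(G),'zmax',np.percentile(G[:,2],[50,95,99]))
    m=np.median(G[:,:2],0); _,_,vt=np.linalg.svd(G[:,:2]-m,full_matrices=False); t=(G[:,:2]-m)@vt[0]
    print(' mid',m+vt[0]*(np.percentile(t,.5)+np.percentile(t,99.5))/2,'dir',vt[0],'len',np.ptp(t), 'thick',np.std((G[:,:2]-m)@vt[1]))
    B=P[(P[:,2]>0.06)&(P[:,2]<0.074)]; r=cv2.minAreaRect(B[:,:2].astype(np.float32)*1000); print(' bricktop',r,np.median(B[:,2]))
    Q=box(rb); 
    base=Q[(Q[:,2]>0.006)&(Q[:,2]<0.016)]; print(' rackbase',cv2.minAreaRect(base[:,:2].astype(np.float32)*1000))
    for lo,hi in [(.02,.14),(.14,.16),(.16,.18),(.18,.188),(.188,.2)]:
        q=Q[(Q[:,2]>lo)&(Q[:,2]<hi)]
        if len(q): print('  z',lo,hi,len(q),q.min(0).round(3),q.max(0).round(3),q.mean(0).round(3))
E
```

```text
(417, 392, 3) (417, 400, 3)
scene gauge n 655 zmax [0.12901861 0.15218428 0.15494909]
 mid [0.57876123 0.23043655] dir [ 0.2953572 -0.9553869] len 0.202623622432217 thick 0.002147518331536496
 bricktop ((576.9818115234375, 231.02139282226562), (127.09656524658203, 230.86148071289062), 17.351484298706055) 0.06621877665150311
 rackbase ((551.622802734375, -240.2471923828125), (215.72561645507812, 153.16807556152344), 8.228490829467773)
  z 0.02 0.14 197 [ 0.576 -0.247  0.02 ] [ 0.625 -0.223  0.14 ] [ 0.601 -0.232  0.078]
  z 0.14 0.16 19 [ 0.598 -0.247  0.141] [ 0.605 -0.223  0.158] [ 0.602 -0.233  0.147]
  z 0.16 0.18 159 [ 0.52  -0.252  0.161] [ 0.744 -0.151  0.18 ] [ 0.611 -0.213  0.172]
  z 0.18 0.188 64 [ 0.575 -0.252  0.18 ] [ 0.608 -0.206  0.188] [ 0.594 -0.233  0.184]
  z 0.188 0.2 40 [ 0.578 -0.246  0.188] [ 0.603 -0.224  0.195] [ 0.591 -0.235  0.19 ]
side gauge n 549 zmax [0.12626743 0.15288164 0.18710086]
 mid [0.57848373 0.1839822 ] dir [ 0.12968857 -0.99155478] len 0.30004824537866015 thick 0.02880062684653858
 bricktop ((573.2537841796875, 232.20465087890625), (129.55450439453125, 233.94454956054688), 16.64651870727539) 0.06605314485821841
 rackbase ((653.970947265625, -209.26902770996094), (303.232177734375, 167.22412109375), 21.14151954650879)
  z 0.02 0.14 298 [ 0.573 -0.248  0.02 ] [ 0.62  -0.222  0.14 ] [ 0.586 -0.24   0.078]
  z 0.14 0.16 27 [ 0.574 -0.249  0.14 ] [ 0.597 -0.225  0.152] [ 0.583 -0.243  0.146]
  z 0.16 0.18 169 [ 0.502 -0.253  0.161] [ 0.603 -0.197  0.18 ] [ 0.564 -0.235  0.173]
  z 0.18 0.188 66 [ 0.57 -0.25  0.18] [ 0.603 -0.203  0.188] [ 0.584 -0.237  0.183]
  z 0.188 0.2 49 [ 0.575 -0.247  0.188] [ 0.597 -0.222  0.192] [ 0.587 -0.234  0.189]
```

View pics/crop.png

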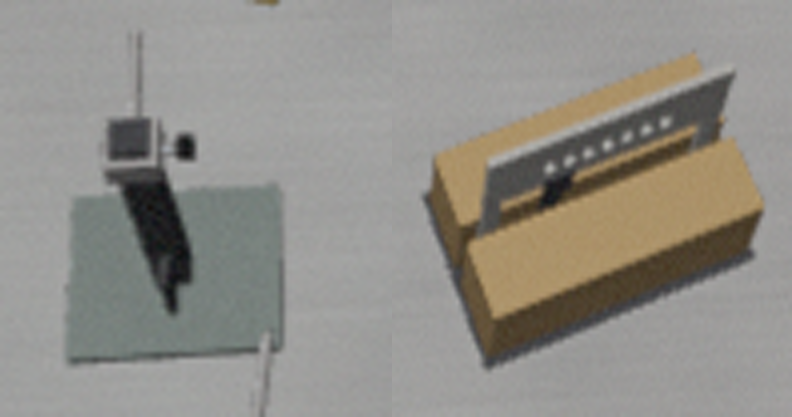

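The crop shows the dark steel rack on its grey base. Its pin points towards the robot (crop ~(135,70)), and the clamp knob sits to the side of the collar. The gauge stands in the brick gap with the dark jaw near its left end (crop ~(558,188)).

```bash
python3 - <<'E'
from h import *
S=np.load('scene.npy',allow_pickle=True).item(); D=np.load('side.npy',allow_pickle=True).item()
def onplane(c,uv,z):
    uv=np.atleast_2d(uv).astype(float); d=np.c_[(uv[:,0]-c['cx'])/c['fx'],(uv[:,1]-c['cy'])/c['fy'],np.ones(len(uv))]@c['R']
    o=-c['R'].T@c['t']; return o+d*((z-o[2])/d[:,2])[:,None]
# base plates by height band & connected comps (scene)
for n,c in [('scene',S),('side',D)]:
    W=cloud(c); hsv=cv2.cvtColor(c['img'],cv2.COLOR_BGR2HSV)
    m=((W[...,2]>.005)&(W[...,2]<.25)&(c['depth']>0)&(W[...,0]>.2)&(W[...,0]<1.1)&(abs(W[...,1])<.6)).astype(np.uint8)
    k,l,st,ce=cv2.connectedComponentsWithStats(m)
    for i in range(1,k):
        if st[i,4]>120:
            P=W[l==i]; print(n,ce[i].round(),st[i,4],P.min(0).round(3),P.max(0).round(3),hsv[l==i].mean(0).round())
# grey-green base: colour mask
for n,c,r in [('scene',S,(215,270,185,245)),('side',D,(255,320,300,370))]:
    hsv=cv2.cvtColor(c['img'],cv2.COLOR_BGR2HSV); sub=hsv[r[0]:r[1],r[2]:r[3]]
    mk=((sub[...,0]>70)&(sub[...,0]<110)&(sub[...,1]>25)&(sub[...,2]>70)).astype(np.uint8)
    v,u=np.nonzero(mk); P=onplane(c,np.c_[u+r[2],v+r[0]],.010)[:,:2]; print(n,'base',len(u),cv2.minAreaRect((P*1000).astype(np.float32)))
c=S; W=cloud(c); sub=c['img'][190:222,200:226]
print(sub.min(-1)[:32:1])
E
```

```text
scene [220. 167.] 1280 [ 0.221 -0.307  0.005] [ 0.382 -0.143  0.193] [ 28. 218. 164.]
scene [284. 181.] 1312 [ 0.233 -0.079  0.005] [0.447 0.079 0.194] [ 28. 220. 168.]
scene [141. 163.] 194 [ 0.2   -0.568  0.005] [ 0.291 -0.475  0.019] [ 68.   8. 116.]
scene [226. 274.] 3525 [ 0.489 -0.307  0.005] [ 0.857 -0.089  0.195] [ 46. 112. 137.]
scene [360. 231.] 3220 [0.486 0.104 0.005] [0.67  0.359 0.157] [ 22.  81. 132.]
scene [154. 218.] 330 [ 0.459 -0.468  0.01 ] [ 0.522 -0.406  0.056] [ 15. 170. 106.]
scene [430. 228.] 807 [0.517 0.418 0.006] [0.627 0.505 0.051] [ 13. 155.  80.]
scene [150. 275.] 1862 [ 0.613 -0.507  0.005] [ 0.772 -0.344  0.193] [ 29. 222. 173.]
scene [304. 304.] 491 [0.754 0.001 0.005] [0.855 0.07  0.089] [68. 96. 88.]
scene [127. 335.] 1110 [ 0.826 -0.6    0.005] [ 0.919 -0.408  0.016] [ 15. 158. 156.]
side [272. 178.] 2794 [0.48  0.103 0.005] [0.666 0.512 0.156] [ 16.  77. 113.]
side [361. 199.] 504 [ 0.779 -0.003  0.005] [0.862 0.073 0.088] [65. 75. 77.]
side [382. 246.] 1576 [ 0.704 -0.235  0.005] [ 0.853 -0.086  0.192] [  3. 160. 136.]
side [241. 287.] 3718 [ 0.
[... 3340 characters left out ...]
64 163 164
  161 159 164 162 160 161 162 163]
 [155 134  89  68  61  65  66  68  71  72  99 148 105 144 161 165 159 153
  157 159 161 163 161 162 160 160]
 [155 139  84  67  64  67  67  68  71  69  97 152 100 113 157 156 115  98
   96 129 158 163 160 163 162 160]
 [153 137  91  69  65  66  66  65  66  68  97 147  97 112 152 139  72  33
   44  94 152 161 160 157 161 162]
 [139 131  91  68  67  69  68  69  67  70 101 147 101 127 148 114  52  27
   18  67 153 162 162 160 162 159]
 [138 134  88  63  68  67  56  59  59  68  98 148 108 147 156 123  61  30
   31  64 153 161 158 159 160 159]
 [143 138  82  57  54  55  49  46  49  52 101 142  94 118 126 108  50  26
   23  71 150 157 161 158 160 160]]
```

Emit:
send_rows([
  {"x":-0.25,"y":-0.14,"z":-0.08,"wz":0.5},
  {"x":-0.25,"y":-0.14,"z":-0.08,"wz":0.5},
  {"x":-0.25,"y":-0.14,"z":-0.08,"wz":0.5},
  {"x":-0.25,"y":-0.14,"z":-0.08,"wz":0.5},
  {"x":-0.25,"y":-0.14,"z":-0.08,"wz":0.5},
  {"x":-0.5,"y":-0.28,"z":-0.08,"wz":1.01},
  {"x":-0.5,"y":-0.28,"z":-0.08,"wz":1.01},
  {"x":-0.5,"y":-0.28,"z":-0.08,"wz":1.01},
  {"x":-0.5,"y":-0.28,"z":-0.08,"wz":1.01},
  {"x":-0.5,"y":-0.28,"z":-0.08,"wz":1.01},
])

```text
schema error: expected keys x, y, z, wx, wy, wz
```

```bash
cat >> h.py <<'E'
def goto(p,yang=None):
    "tool shift to world p, and wz to bring tool y to world angle yang (deg, mod 180)"
    s=robot.observe(); R=Rt.from_rotvec(s['tool_rot']).as_matrix()
    a=np.degrees(np.arctan2(R[1,1],R[0,1])); print('pos',s['position'].round(4),'yang',a.round(2),'tilt',R[:,2].round(3),'t',s['clock'])
    print('shift',(R.T@(np.array(p)-s['position'])).round(4), 'wz',None if yang is None else np.radians(-((yang-a+90)%180-90)).round(4), 'F',s['contact_force'].round(2),'w',round(s['width'],4))
    return s,R
E
python3 -c "
from h import *
goto([.5785,.2305,.29],17.2)"
```

```text
pos [0.1674 0.6275 0.2304] yang 75.07 tilt [-0.    -0.002 -1.   ] t 0.1
shift [-0.4995 -0.2777 -0.0591] wz 1.01 F [ 0.26 -0.98  0.13] w 0.0852
```

All six keys are needed in each row.

Emit:
send_rows([
  {"x":-0.25,"y":-0.14,"z":-0.07,"wx":0,"wy":0,"wz":0.5},
  {"x":-0.25,"y":-0.14,"z":-0.07,"wx":0,"wy":0,"wz":0.5},
  {"x":-0.25,"y":-0.14,"z":-0.07,"wx":0,"wy":0,"wz":0.5},
  {"x":-0.25,"y":-0.14,"z":-0.07,"wx":0,"wy":0,"wz":0.5},
  {"x":-0.25,"y":-0.14,"z":-0.07,"wx":0,"wy":0,"wz":0.5},
  {"x":-0.5,"y":-0.278,"z":-0.07,"wx":0,"wy":0,"wz":1.01},
  {"x":-0.5,"y":-0.278,"z":-0.07,"wx":0,"wy":0,"wz":1.01},
  {"x":-0.5,"y":-0.278,"z":-0.07,"wx":0,"wy":0,"wz":1.01},
  {"x":-0.5,"y":-0.278,"z":-0.07,"wx":0,"wy":0,"wz":1.01},
  {"x":-0.5,"y":-0.278,"z":-0.07,"wx":0,"wy":0,"wz":1.01},
])

```text
clock: 0.93
position: [0.4634, 0.3409, 0.2922]
tool_rot: [-1.87, -2.524, 0.0]
contact_force: [0.3, 0.6, -0.1]
width: 0.0854
grasp_force: 0.0
```

```bash
python3 -c "
from h import *
goto([.5785,.2305,.29],17.2)"
```

```text
pos [0.4634 0.3409 0.2922] yang 16.95 tilt [-0. -0. -1.] t 0.9333
shift [-0.1392  0.0779  0.0022] wz -0.0043 F [ 0.31  0.59 -0.14] w 0.0854
```

Emit:
send_rows([
  {"x":-0.14,"y":0.078,"z":0,"wx":0,"wy":0,"wz":-0.004},
  {"x":-0.14,"y":0.078,"z":0,"wx":0,"wy":0,"wz":-0.004},
  {"x":-0.14,"y":0.078,"z":0,"wx":0,"wy":0,"wz":-0.004},
  {"x":-0.14,"y":0.078,"z":0,"wx":0,"wy":0,"wz":-0.004},
  {"x":-0.14,"y":0.078,"z":0,"wx":0,"wy":0,"wz":-0.004},
  {"x":-0.14,"y":0.078,"z":0,"wx":0,"wy":0,"wz":-0.004},
  {"x":-0.14,"y":0.078,"z":0,"wx":0,"wy":0,"wz":-0.004},
])

```text
clock: 1.52
position: [0.5778, 0.2325, 0.2917]
tool_rot: [-1.858, -2.531, 0.001]
contact_force: [0.3, 0.4, -0.2]
width: 0.085
grasp_force: 0.0
```

```bash
python3 - <<'E'
from h import *
s,R=goto([.5785,.2305,.29],17.2)
c=camera('wrist'); np.save('w1.npy',c,allow_pickle=True); cv2.imwrite('pics/w1.png',c['img']); print(c['tool_from_camera'].round(3))
W=cloud(c,s); P=W.reshape(-1,3); P=P[(c['depth'].ravel()>0)]
T=P[(P[:,2]>.146)&(P[:,2]<.162)&(np.hypot(P[:,0]-.578,P[:,1]-.23)<.12)]
print(len(T),np.median(T[:,2]))
r=cv2.minAreaRect((T[:,:2]*1000).astype(np.float32)); print(r)
E
```

```text
pos [0.5778 0.2325 0.2917] yang 17.43 tilt [-0.002  0.    -1.   ] t 1.5167
shift [-0.0021  0.      0.0017] wz 0.004 F [ 0.29  0.44 -0.19] w 0.085
[[-0.001 -0.962 -0.274  0.07 ]
 [ 1.    -0.001  0.001  0.   ]
 [-0.001 -0.274  0.962 -0.143]
 [ 0.     0.     0.     1.   ]]
1881 0.15382909744938078
((575.6218872070312, 233.03326416015625), (5.638377666473389, 199.89112854003906), 17.102222442626953)
```

View pics/w1.png

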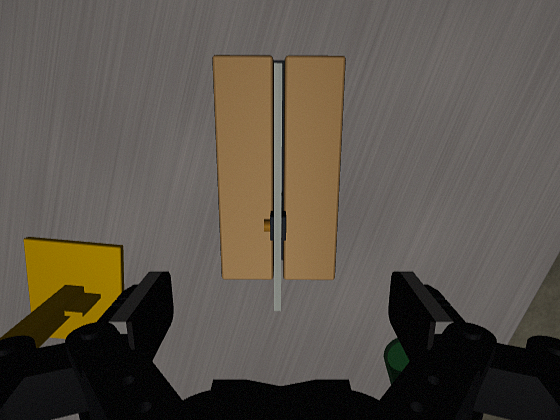

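The wrist view shows the beam edge-on at column ~278, rows 62–310. The jaw cheeks are at about (279,225) with the screw on the left at (266,225), so the jaw is on the −y half.

```bash
python3 - <<'E'
from h import *
c=np.load('w1.npy',allow_pickle=True).item(); s=robot.observe()
W=cloud(c,s); I=c['img']
g=cv2.cvtColor(I,cv2.COLOR_BGR2GRAY)
print(I[200:262:1,284].tolist())
yg=np.array([-np.sin(np.radians(17.1)),np.cos(np.radians(17.1))]); xg=np.array([yg[1],-yg[0]])
m=np.array([.57562,.23303])
V=W[...,:2]-m; Y=V@yg; X=V@xg; Z=W[...,2]
# cheeks/jaw points: off the beam plane, above bricks
k=(abs(Y)<.09)&(Z>.085)&(Z<.125)&(abs(X)<.02)
for lo,hi in[(-.02,-.0085),(-.0085,-.004),(.004,.009)]:
    q=k&(X>lo)&(X<hi); 
    if q.sum(): print(lo,q.sum(),'Y',Y[q].min(),Y[q].max(),'Z',np.median(Z[q]))
print('beam Y', [np.percentile(Y[(abs(Z-.1535)<.006)&(abs(X)<.006)],p) for p in(0,100)])
# rays to z=.110 for cheek edges
R=Rt.from_rotvec(s['tool_rot']).as_matrix();T=c['tool_from_camera']
for z,u,v in [(.110,284,v) for v in range(205,245,5)]+[(.1535,278,61),(.1535,278,311)]:
    d=R@T[:3,:3]@np.array([(u-c['cx'])/c['fx'],(v-c['cy'])/c['fy'],1]); o=R@T[:3,3]+s['position']
    p=o+d*(z-o[2])/d[2]; print(v,((p[:2]-m)@yg).round(4))
E
```

```text
[[39, 69, 91], [39, 70, 94], [37, 66, 88], [38, 67, 90], [41, 68, 95], [34, 62, 88], [38, 70, 94], [36, 65, 91], [39, 69, 93], [39, 73, 98], [35, 60, 81], [2, 0, 0], [13, 10, 5], [7, 6, 1], [10, 7, 3], [1, 4, 1], [13, 10, 8], [29, 22, 21], [42, 38, 34], [41, 34, 33], [43, 36, 37], [36, 31, 28], [38, 34, 29], [36, 33, 27], [40, 36, 32], [41, 35, 30], [41, 37, 35], [36, 31, 26], [40, 37, 33], [35, 28, 29], [38, 33, 29], [37, 32, 30], [35, 33, 28], [38, 32, 32], [37, 32, 30], [38, 34, 31], [35, 29, 28], [37, 31, 34], [34, 28, 30], [35, 28, 27], [36, 47, 58], [50, 88, 119], [48, 85, 114], [45, 86, 112], [48, 82, 111], [49, 88, 115], [46, 84, 110], [50, 87, 113], [48, 82, 113], [45, 83, 111], [48, 83, 111], [47, 85, 112], [51, 84, 115], [51, 86, 113], [52, 86, 114], [51, 86, 115], [47, 84, 114], [47, 83, 116], [49, 85, 114], [48, 84, 110], [53, 89, 117], [50, 84, 113]]
-0.02 64 Y -0.0434621878810882 -0.03229404439339687 Z 0.10474403899950109
-0.0085 129 Y -0.049716285235557295 -0.026396418197110246 Z 0.110521058357507
0.004 92 Y -0.04996662630127295 -0.02635755028640688 Z 0.11066381303849555
beam Y [np.float64(-0.09882644501063437), np.float64(0.10106336886270519)]
205 -0.0158
210 -0.0206
215 -0.0254
220 -0.0302
225 -0.0351
230 -0.04
235 -0.045
240 -0.05
61 0.1023
311 -0.0994
```

The jaw is at about −39 mm, so the balance point is at 250/490·(−39) ≈ −20 mm. The nearest hole is −16 mm, so I grip the beam directly above that hole.

Emit:
send_rows([
  {"x":-0.0138,"y":-0.002,"z":0.03,"wx":0,"wy":0,"wz":0.006},
  {"x":-0.0138,"y":-0.002,"z":0.06,"wx":0,"wy":0,"wz":0.006},
  {"x":-0.0138,"y":-0.002,"z":0.09,"wx":0,"wy":0,"wz":0.006},
  {"x":-0.0138,"y":-0.002,"z":0.12,"wx":0,"wy":0,"wz":0.006},
  {"x":-0.0138,"y":-0.002,"z":0.145,"wx":0,"wy":0,"wz":0.006},
  {"x":-0.0138,"y":-0.002,"z":0.158,"wx":0,"wy":0,"wz":0.006},
  {"x":-0.0138,"y":-0.002,"z":0.162,"wx":0,"wy":0,"wz":0.006},
  {"x":-0.0138,"y":-0.002,"z":0.162,"wx":0,"wy":0,"wz":0.006},
])

```text
clock: 2.23
position: [0.5798, 0.2194, 0.1298]
tool_rot: [-1.864, -2.528, 0.001]
contact_force: [-0.1, -0.2, 0.5]
width: 0.0855
grasp_force: 0.0
```

Emit:
send_rows([
  {"x":0,"y":0,"z":0,"wx":0,"wy":0,"wz":0},
  {"x":0,"y":0,"z":0,"wx":0,"wy":0,"wz":0},
  {"x":0,"y":0,"z":0,"wx":0,"wy":0,"wz":0},
  {"x":0,"y":0,"z":0,"wx":0,"wy":0,"wz":0},
  {"x":0,"y":0,"z":0,"wx":0,"wy":0,"wz":0},
  {"x":0,"y":0,"z":0,"wx":0,"wy":0,"wz":0},
  {"x":0,"y":0,"z":0,"wx":0,"wy":0,"wz":0},
  {"x":0,"y":0,"z":0,"wx":0,"wy":0,"wz":0},
  {"x":0,"y":0,"z":0,"wx":0,"wy":0,"wz":0},
  {"x":0,"y":0,"z":0,"wx":0,"wy":0,"wz":0},
], gripper=1, newtons=80)

```text
clock: 3.07
position: [0.5807, 0.2183, 0.1308]
tool_rot: [-1.867, -2.526, -0.0]
contact_force: [-1.3, -0.1, 4.8]
width: 0.0042
grasp_force: 79.7
```

Emit:
send_rows([
  {"x":0,"y":0,"z":-0.01,"wx":0,"wy":0,"wz":0},
  {"x":0,"y":0,"z":-0.03,"wx":0,"wy":0,"wz":0},
  {"x":0,"y":0,"z":-0.06,"wx":0,"wy":0,"wz":0},
  {"x":0,"y":0,"z":-0.09,"wx":0,"wy":0,"wz":0},
  {"x":0,"y":0,"z":-0.12,"wx":0,"wy":0,"wz":0},
  {"x":0,"y":0,"z":-0.15,"wx":0,"wy":0,"wz":0},
  {"x":0,"y":0,"z":-0.18,"wx":0,"wy":0,"wz":0},
  {"x":0,"y":0,"z":-0.2,"wx":0,"wy":0,"wz":0},
  {"x":0,"y":0,"z":-0.21,"wx":0,"wy":0,"wz":0},
  {"x":0,"y":0,"z":-0.21,"wx":0,"wy":0,"wz":0},
])

```text
clock: 3.9
position: [0.5815, 0.2184, 0.342]
tool_rot: [1.866, 2.525, 0.005]
contact_force: [0.6, 0.3, -4.6]
width: 0.0042
grasp_force: 78.7
```

```bash
python3 - <<'E'
from h import *
s,R=goto([.46,-.235,.34],0)
print(s['torque'],s['grasp_force'])
ims=[]
for n in ['scene','side']:
    c=camera(n); np.save(n+'2.npy',c,allow_pickle=True); ims.append(c['img'])
W=cloud(np.load('scene2.npy',allow_pickle=True).item())
P=W[(W[...,2]>.18)&(W[...,2]<.45)&(abs(W[...,0]-.58)<.15)&(abs(W[...,1]-.23)<.15)]
v=np.vstack([ims[0][110:240,310:440],ims[1][80:210,230:360]])
cv2.imwrite('pics/lift.png',np.hstack([cv2.resize(x,None,fx=3,fy=3,interpolation=cv2.INTER_CUBIC) for x in (ims[0][110:260,310:440],ims[1][70:220,230:360])]))
E
```

```text
pos [0.5815 0.2184 0.342 ] yang 17.07 tilt [ 0.003  0.002 -1.   ] t 3.9
shift [-0.3977 -0.2492  0.001 ] wz 0.298 F [ 0.6   0.29 -4.63] w 0.0042
[-0.00579391 -0.04961995  0.01573483] 78.66616487503052
```

View pics/lift.png

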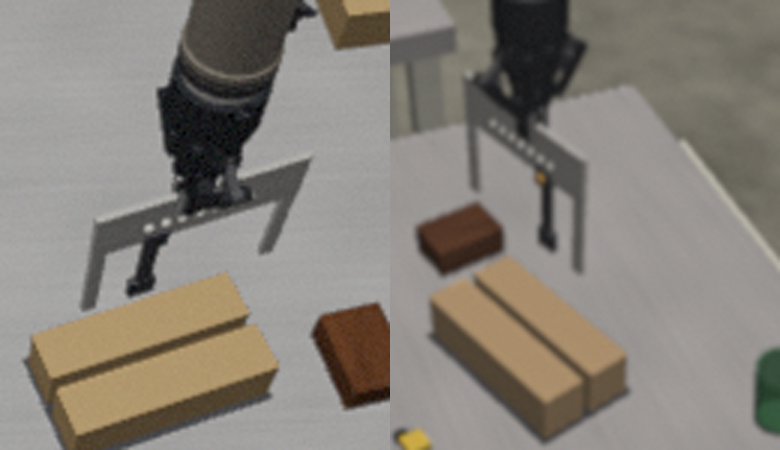

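The gauge is lifted clear and upright. All seven holes are visible, and the jaw hangs below the −y half. Next I fit the rack's pin line from both views.

```bash
python3 - <<'E'
from h import *
S=np.load('scene.npy',allow_pickle=True).item(); D=np.load('side.npy',allow_pickle=True).item()
g=cv2.cvtColor(S['img'],cv2.COLOR_BGR2GRAY).astype(float)
rows=np.arange(197,213); cols=np.arange(204,213)
w=np.clip(155-g[197:213,204:213],0,None); us=(w*cols).sum(1)/w.sum(1); print(us.round(2))
gd=cv2.cvtColor(D['img'],cv2.COLOR_BGR2GRAY)
print(gd[256:276,308:340])
W=cloud(D)
E
```

```text
[207.42 207.5  207.69 207.56 207.65 207.95 207.82 207.74 207.96 207.92
 207.86 207.9  207.83 207.98 207.94 207.93]
[[149 149 148 149 150 151 151 150 149 148 148 149 147 148 148 145 147 149
  150 150 148 148 147 138 113  98 119 125  98  67  60  62]
 [150 150 148 150 150 150 150 150 149 149 149 148 147 148 147 146 146 147
  149 150 148 148 148 137 106  80  99 123 117  90  65  61]
 [151 149 150 150 149 150 152 151 148 149 148 149 148 147 148 147 145 147
  150 151 149 149 148 140 110  84  89 113 128 114  81  59]
 [151 151 151 149 150 150 151 150 151 149 149 149 148 149 147 148 147 147
  149 150 151 150 149 144 126 114 108 110 126 128 100  72]
 [151 150 151 149 149 150 150 151 151 150 149 149 150 148 148 148 147 147
  146 148 149 149 149 148 145 145 133 114 114 127 120 103]
 [150 150 149 149 149 150 150 151 152 150 150 150 149 149 148 147 146 145
  141 145 147 148 151 150 148 147 128 102  96 118 132 134]
 [149 151 151 150 151 150 150 149 151 151 151 148 149 147 146 142 144 144
  143 144 147 147 147 144 135 124 100  77  74  98 123 132]
 [148 149 150 149 150 148 149 151 150 152 150 148 146 
[... 975 characters left out ...]
4 109  74  41  28  29  34  40  40]
 [146 146 148 148 148 149 149 149 149 149 149 149 151 151 149 149 147 143
  138 133 128 124 120 114  95  61  35  30  31  38  40  42]
 [147 145 146 147 148 148 149 149 150 149 150 149 150 147 144 141 138 129
  125 122 120 119 118 111  87  54  34  31  35  36  40  41]
 [147 146 146 147 147 149 148 149 148 146 145 141 141 138 131 129 127 120
  119 119 118 119 118 109  80  46  30  31  34  37  43  40]
 [148 147 146 146 147 147 147 147 142 140 136 129 130 127 123 120 119 118
  117 118 118 118 118 107  76  44  31  31  33  37  41  43]
 [149 149 146 145 146 145 140 136 131 128 125 120 120 120 118 118 118 118
  118 119 118 118 118 108  77  39  28  31  35  40  40  40]]
```

Emit:
send_rows([
  {"x":-0.04,"y":-0.025,"z":-0.02,"wx":0,"wy":0,"wz":0},
  {"x":-0.08,"y":-0.05,"z":-0.02,"wx":0,"wy":0,"wz":0.03},
  {"x":-0.115,"y":-0.075,"z":-0.02,"wx":0,"wy":0,"wz":0.06},
  {"x":-0.15,"y":-0.1,"z":-0.02,"wx":0,"wy":0,"wz":0.1},
  {"x":-0.185,"y":-0.122,"z":-0.02,"wx":0,"wy":0,"wz":0.13},
  {"x":-0.22,"y":-0.145,"z":-0.02,"wx":0,"wy":0,"wz":0.16},
  {"x":-0.255,"y":-0.168,"z":-0.02,"wx":0,"wy":0,"wz":0.19},
  {"x":-0.29,"y":-0.19,"z":-0.02,"wx":0,"wy":0,"wz":0.22},
  {"x":-0.32,"y":-0.21,"z":-0.02,"wx":0,"wy":0,"wz":0.25},
  {"x":-0.34,"y":-0.222,"z":-0.02,"wx":0,"wy":0,"wz":0.298},
])

```text
clock: 4.83
position: [0.4653, -0.1749, 0.3582]
tool_rot: [-2.224, -2.215, 0.004]
contact_force: [0.1, -1.0, -4.4]
width: 0.0042
grasp_force: 79.3
```

Emit:
send_rows([
  {"x":-0.02,"y":-0.025,"z":0,"wx":0,"wy":0,"wz":0},
  {"x":-0.035,"y":-0.04,"z":0,"wx":0,"wy":0,"wz":0},
  {"x":-0.045,"y":-0.05,"z":0,"wx":0,"wy":0,"wz":0},
  {"x":-0.045,"y":-0.05,"z":0,"wx":0,"wy":0,"wz":0},
  {"x":-0.045,"y":-0.05,"z":0,"wx":0,"wy":0,"wz":0},
])

```text
clock: 5.25
position: [0.4185, -0.2158, 0.3598]
tool_rot: [-2.22, -2.222, -0.003]
contact_force: [0.8, -0.1, -4.8]
width: 0.0044
grasp_force: 79.3
```

```bash
python3 - <<'E'
from h import *
s,R=goto([.45,-.235,.36],0)
c=camera('wrist'); np.save('w2.npy',c,allow_pickle=True); np.save('s2.npy',s,allow_pickle=True); cv2.imwrite('pics/w2.png',c['img'])
E
```

```text
pos [ 0.4185 -0.2158  0.3598] yang 0.06 tilt [ 0.001  0.002 -1.   ] t 5.25
shift [-0.0192  0.0315 -0.0002] wz 0.001 F [ 0.8  -0.09 -4.84] w 0.0044
```

View pics/w2.png

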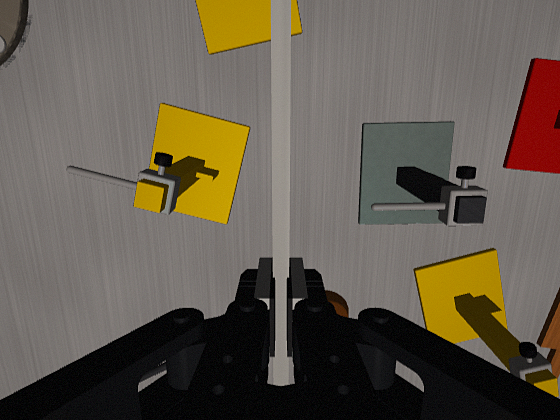

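The wrist view shows the dark steel rack at (460,208), with its pin running from the tip at (374,207) to the root at (443,207). The held beam runs along column ~281.

```bash
cat > pin.py <<'E'
from h import *
def measure(c,s,guess=None):
    """pin line: bright rod pixels above table by depth; returns pts"""
    W=cloud(c,s); Z=W[...,2]; g=cv2.cvtColor(c['img'],cv2.COLOR_BGR2GRAY)
    q=(Z>.14)&(Z<.195)&(c['depth']>0)&(abs(W[...,1]+.236)<.02)&(W[...,0]>.47)&(W[...,0]<.565)
    P=W[q]; v,u=np.nonzero(q); print('n',len(P),'x',P[:,0].min().round(4),P[:,0].max().round(4))
    k=np.polyfit(P[:,0],P[:,1],1); print('yaw deg',np.degrees(np.arctan(k[0])).round(2),'y at .5:',np.polyval(k,.5).round(4),'at .54:',np.polyval(k,.54).round(4),'top z',np.percentile(P[:,2],[50,90,98]).round(4))
    C=W[(Z>.165)&(Z<.19)&(W[...,0]>.572)&(W[...,0]<.612)&(abs(W[...,1]+.235)<.03)]
    print('collar',len(C),C.min(0).round(4),C.max(0).round(4),np.histogram(C[:,2],np.arange(.164,.194,.002)))
    B=W[(Z>.004)&(Z<.017)&(abs(W[...,0]-.57)<.09)&(abs(W[...,1]+.235)<.09)&(c['img'].max(-1)>0)]
    h=cv2.cvtColor(c['img'],cv2.COLOR_BGR2HSV); m=(h[...,0]>60)&(h[...,0]<100)&(h[...,1]>20)&(abs(Z-.01)<.006)&(c['depth']>0)
    if m.sum()>50: print('base',m.sum(),cv2.minAreaRect((W[m][:,:2]*1000).astype(np.float32)))
    T=W[(c['depth']>0)&(c['depth']<.6)&(abs(W[...,0]-s['position'][0])<.012)&(abs(Z-s['position'][2]-.024)<.008)]
    print('beam top',len(T),T.min(0).round(4),T.max(0).round(4),cv2.minAreaRect((T[:,:2]*1000).astype(np.float32)),np.median(T[:,2]))
E
python3 - <<'E'
from pin import *
c=np.load('w2.npy',allow_pickle=True).item(); s=np.load('s2.npy',allow_pickle=True).item(); measure(c,s)
g=cv2.cvtColor(c['img'],cv2.COLOR_BGR2GRAY); print(g[200:215,368:382]); print(g[200:215,410])
E
```

```text
n 491 x 0.5034 0.5646
yaw deg 1.1 y at .5: -0.234 at .54: -0.2332 top z [0.175  0.1762 0.1769]
collar 918 [ 0.572  -0.2495  0.165 ] [ 0.6058 -0.205   0.19  ] (array([ 11,  16,  12,  23,  40,  64,  27,  50,  63, 361, 106,  36, 109,
         0]), array([0.164, 0.166, 0.168, 0.17 , 0.172, 0.174, 0.176, 0.178, 0.18 ,
       0.182, 0.184, 0.186, 0.188, 0.19 , 0.192]))
base 4087 ((407.909423828125, -337.1512756347656), (585.24365234375, 176.40309143066406), 30.30149269104004)
beam top 7518 [ 0.4065 -0.2519  0.3758] [ 0.4305 -0.1149  0.3918] ((421.07049560546875, -183.59446716308594), (136.2337646484375, 23.854412078857422), 84.18396759033203) 0.3829108121134601
[[ 99  99  95  96  97  99  99  96  94  96  95  96  97  95]
 [ 97  96  95  97  94  96  99  96  97 100 100 100  95  98]
 [ 96  94  96  96 100  98  88  90  89  88  90  90  93  89]
 [ 95  96  95 100  90  83  53  55  55  56  54  53  53  55]
 [ 92  95  95  88  54  40  55  56  60  61  62  61  63  62]
 [ 98  95 102  48  50  73  86  91  91  91  91  92  96  92]
 [ 96  96  96  42  73  91 109 111 112 110 110 110 111 111]
 [ 96  97 101  50  85 104 120 127 124 129 129 129 128 125]
 [ 98  93  99  70  90 106 131 135 133 136 133 133 134 134]
 [101  93  98  83  85 104 115 125 123 125 119 119 120 122]
 [ 98  99  99 100  88  94 106 111 108 110 111 109 107 105]
 [100  99 101  95 101  93  94  95  93  92  92  96  96  97]
 [100  97  95  97  94  95  94  92  96  98  93  95  93  94]
 [ 96  99  92  96  95  96  95  94  97  91  94  89  97  94]
 [ 99  97 100  96  95  94  95  95  96  94  98  96  91  97]]
[ 88  96  80  42  81 100 120 133 126 104  62  93  91  95  96]
```

Emit:
send_rows([
  {"x":-0.01,"y":0.03,"z":0,"wx":0,"wy":0,"wz":-0.01},
  {"x":-0.0185,"y":0.0615,"z":0,"wx":0,"wy":0,"wz":-0.019},
  {"x":-0.0185,"y":0.0615,"z":0.02,"wx":0,"wy":0,"wz":-0.019},
  {"x":-0.0185,"y":0.0615,"z":0.05,"wx":0,"wy":0,"wz":-0.019},
  {"x":-0.0185,"y":0.0615,"z":0.08,"wx":0,"wy":0,"wz":-0.019},
  {"x":-0.0185,"y":0.0615,"z":0.11,"wx":0,"wy":0,"wz":-0.019},
  {"x":-0.0185,"y":0.0615,"z":0.14,"wx":0,"wy":0,"wz":-0.019},
  {"x":-0.0185,"y":0.0615,"z":0.165,"wx":0,"wy":0,"wz":-0.019},
  {"x":-0.0185,"y":0.0615,"z":0.176,"wx":0,"wy":0,"wz":-0.019},
  {"x":-0.0185,"y":0.0615,"z":0.176,"wx":0,"wy":0,"wz":-0.019},
])

```text
clock: 6.13
position: [0.4792, -0.2324, 0.1811]
tool_rot: [-2.192, -2.242, 0.005]
contact_force: [0.1, 0.9, -4.2]
width: 0.0046
grasp_force: 79.5
```

```bash
python3 - <<'E'
from pin import *
s,R=goto([.48,-.2343,.184],1.1)
c=camera('wrist'); np.save('w3.npy',c,allow_pickle=True); np.save('s3.npy',s,allow_pickle=True)
measure(c,s)
d=camera('scene'); np.save('sc3.npy',d,allow_pickle=True); e=camera('side'); np.save('sd3.npy',e,allow_pickle=True)
f=lambda I,r:cv2.resize(I[r[0]:r[1],r[2]:r[3]],(395,395*(r[1]-r[0])//(r[3]-r[2])),interpolation=cv2.INTER_CUBIC)
a=f(d['img'],(165,255,160,260)); b=f(e['img'],(220,310,275,375))
cv2.imwrite('pics/p3.png',np.vstack([np.hstack([a,b])]))
cv2.imwrite('pics/w3.png',c['img'])
E
```

```text
pos [ 0.4792 -0.2324  0.1811] yang 1.3 tilt [-0.006  0.002 -1.   ] t 6.1333
shift [-0.0019  0.0008 -0.0029] wz 0.0034 F [ 0.12  0.9  -4.23] w 0.0046
n 2528 x 0.4701 0.565
yaw deg -5.95 y at .5: -0.2285 at .54: -0.2326 top z [0.1752 0.1896 0.1941]
collar 3746 [ 0.572 -0.25   0.165] [ 0.6032 -0.205   0.19  ] (array([  45,   83,   99,  120,  190,  317,  157,  186,  233, 1298,  363,
        255,  400,    0]), array([0.164, 0.166, 0.168, 0.17 , 0.172, 0.174, 0.176, 0.178, 0.18 ,
       0.182, 0.184, 0.186, 0.188, 0.19 , 0.192]))
base 10852 ((588.4364624023438, -232.493896484375), (120.29265594482422, 138.98617553710938), 1.0356279611587524)
beam top 7516 [ 0.4672 -0.2688  0.1971] [ 0.4911 -0.1316  0.2131] ((476.25225830078125, -200.54415893554688), (23.855911254882812, 136.57833862304688), 6.690258979797363) 0.20418565014966122
```

View pics/p3.png

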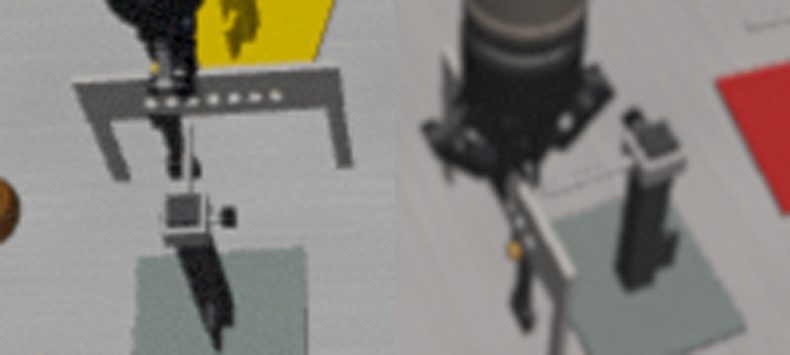

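View pics/w3.png

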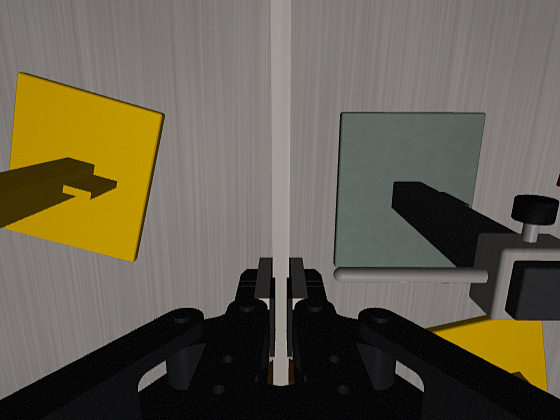

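The scene crop shows the pin (crop ~(191,150)) pointing at the third hole from the left (crop ~(193,99)), which is the −16 mm hole. The wrist view shows the pin from (335,275) to (487,275) beside the beam. Next I quantify the lateral offset in the scene view.

```bash
python3 - <<'E'
from h import *
d=np.load('sc3.npy',allow_pickle=True).item(); s=np.load('s3.npy',allow_pickle=True).item()
g=cv2.cvtColor(d['img'],cv2.COLOR_BGR2GRAY).astype(float)
o=-d['R'].T@d['t']
ray=lambda u,v: np.array([(u-d['cx'])/d['fx'],(v-d['cy'])/d['fy'],1])@d['R']
# holes
sub=g[184:196,190:236]; big=cv2.resize(sub,None,fx=8,fy=8,interpolation=cv2.INTER_CUBIC)
m=(big>140).astype(np.uint8); k,l,st,ce=cv2.connectedComponentsWithStats(m)
yr=np.radians(1.1); n=np.array([np.cos(yr),np.sin(yr),0]); yv=np.array([-np.sin(yr),np.cos(yr),0])
p0=s['position']
for i in range(1,k):
    u=(ce[i][0]+.5)/8-.5+190; v=(ce[i][1]+.5)/8-.5+184
    r=ray(u,v); t=n@(p0-o)/(n@r); p=o+t*r
    print(st[i,4],round(u,2),round(v,2),'along',((p-p0)@yv).round(4),'z',(p[2]-p0[2]).round(4), 'y',p[1].round(4))
# pin in this picture
print(g[192:214,204:213].astype(int))
for v in range(198,212,2):
    w=np.clip(152-g[v,204:213],0,None); u=(w*np.arange(204,213)).sum()/w.sum()
    r=ray(u,v); p=o+r*(.172-o[2])/r[2]; print(v,u.round(2),p.round(4),'pin y model',(-.2334+(p[0]-.5384)*.0182).round(4))
E
```

```text
525 192.93 184.05 along -0.0437 z 0.0183 y -0.2762
140 201.05 185.65 along -0.0216 z 0.0074 y -0.254
206 229.27 188.83 along 0.0598 z -0.0186 y -0.1727
242 218.75 189.39 along 0.0277 z -0.0184 y -0.2048
212 224.1 189.16 along 0.0439 z -0.0188 y -0.1885
248 213.54 189.69 along 0.0118 z -0.0183 y -0.2206
190 202.9 190.5 along -0.0208 z -0.0194 y -0.2532
212 197.71 190.78 along -0.0366 z -0.0193 y -0.2691
98 208.44 190.36 along -0.0041 z -0.0204 y -0.2365
3785 222.94 194.43 along 0.0364 z -0.048 y -0.1961
3 195.06 195.31 along -0.0494 z -0.0437 y -0.2819
[[ 83  80  78  86  86  84  77  79  77]
 [ 73  75  85  84  90  88  85  92  92]
 [ 37  61 110 119 128 133 132 130 135]
 [ 25  70 151 164 159 164 164 164 163]
 [ 29  59 147 169 150 162 162 165 165]
 [ 28  65 134 158 130 157 166 167 164]
 [ 25  53 132 156 123 159 166 166 165]
 [ 27  47 115 152 127 156 162 165 162]
 [ 31  40  94 152 131 158 165 165 165]
 [ 30  41  97 150 132 158 166 164 162]
 [ 27  36  92 153 130 159 165 164 163]
 [ 25  43 100 152 126 157 165 166 163]
 [ 25  41 119 151 111 135 165 167 166]
 [ 25  52 122 153 104  83 149 164 165]
 [ 41  57 125 151 100  58 106 158 164]
 [ 20  42 128 149  96  43  74 156 162]
 [ 26  47 124 148  88  36  59 155 165]
 [ 41  61 125 149  91  51  77 156 164]
 [ 97 114 140 146 110 116 138 159 164]
 [161 162 173 154 131 157 166 166 165]
 [164 164 169 153 128 159 167 163 166]
 [163 161 163 147 122 154 161 165 160]]
198 204.93 [ 0.5135 -0.2435  0.172 ] pin y model -0.2339
200 205.0 [ 0.5205 -0.243   0.172 ] pin y model -0.2337
202 205.0 [ 0.5275 -0.2426  0.172 ] pin y model -0.2336
204 205.3 [ 0.5346 -0.2414  0.172 ] pin y model -0.2335
206 206.6 [ 0.5417 -0.2372  0.172 ] pin y model -0.2333
208 206.92 [ 0.5486 -0.2359  0.172 ] pin y model -0.2332
210 206.52 [ 0.5554 -0.2367  0.172 ] pin y model -0.2331
```

```bash
python3 - <<'E'
from h import *
d=np.load('sc3.npy',allow_pickle=True).item(); S=np.load('scene.npy',allow_pickle=True).item()
o=-d['R'].T@d['t']
ray=lambda u,v: np.array([(u-d['cx'])/d['fx'],(v-d['cy'])/d['fy'],1])@d['R']
for im in (d,S):
  g=cv2.cvtColor(im['img'],cv2.COLOR_BGR2GRAY).astype(float)
  for v in range(215,222):
    r=g[v,199:214]; thr=107; x=np.arange(199,214)
    i=np.argmax(r<thr); j=i
    while r[j]<thr: j+=1
    a=x[i]-(thr-r[i])/(r[i-1]-r[i]); b=x[j-1]+(thr-r[j-1])/(r[j]-r[j-1]); u=(a+b)/2
    q=ray(u,v); p=o+q*(.190-o[2])/q[2]; print(v,a.round(2),b.round(2),p.round(4),'pin y at .479:',(p[1]-.0182*(p[0]-.479)).round(4))
# holes robustly: darkness-weighted profile along row line
g=cv2.cvtColor(d['img'],cv2.COLOR_BGR2GRAY).astype(float)
print(g[187:194,195:215].astype(int))
s=robot.observe(); print(s['position'],s['clock'])
E
```

```text
215 201.96 210.12 [ 0.5828 -0.2337  0.19  ] pin y at .479: -0.2356
216 201.65 210.15 [ 0.5861 -0.2339  0.19  ] pin y at .479: -0.2359
217 201.74 210.11 [ 0.5894 -0.2337  0.19  ] pin y at .479: -0.2357
218 201.71 210.08 [ 0.5927 -0.2336  0.19  ] pin y at .479: -0.2357
219 201.74 210.08 [ 0.596  -0.2334  0.19  ] pin y at .479: -0.2355
220 201.68 210.06 [ 0.5992 -0.2334  0.19  ] pin y at .479: -0.2355
221 201.61 210.02 [ 0.6025 -0.2334  0.19  ] pin y at .479: -0.2356
215 201.87 210.21 [ 0.5828 -0.2337  0.19  ] pin y at .479: -0.2356
216 201.63 210.16 [ 0.5861 -0.2339  0.19  ] pin y at .479: -0.2359
217 201.6 210.16 [ 0.5894 -0.2338  0.19  ] pin y at .479: -0.2358
218 201.68 210.19 [ 0.5927 -0.2335  0.19  ] pin y at .479: -0.2356
219 201.62 210.12 [ 0.596  -0.2335  0.19  ] pin y at .479: -0.2356
220 201.6 210.18 [ 0.5992 -0.2333  0.19  ] pin y at .479: -0.2355
221 201.58 210.12 [ 0.6025 -0.2333  0.19  ] pin y at .479: -0.2355
[[ 81  82  52  41  51  81  83  82  62  39  35  16  22  18  45  66  75  81
   80  82]
 [ 80  75  56  36  31  52  54  53  48  31  11  10  12  25  42  66  76  86
   98 105]
 [ 79  84  90  79  64  65  70  84 100  78  45  31  42  68  81  71  80 110
  149 160]
 [ 81 101 143 145  99  80  89 136 159 129  79  58  91 144 146 104  83 120
  164 174]
 [ 83 107 157 175 135  93  95 142 161 128  89  88 116 136 127  90  77  96
  118 121]
 [ 84  90 106 118  95  79  80  88  94  83  80  78  86  86  84  77  79  77
   82  83]
 [ 76  78  77  76  72  72  81  78  73  73  75  85  84  90  88  85  92  92
   95  95]]
[ 0.48163462 -0.2355093   0.18571318] 6.2833
```

Emit:
send_rows([
  {"x":0,"y":0,"z":0,"wx":0,"wy":0,"wz":0},
])

```text
clock: 6.37
position: [0.4815, -0.2359, 0.1861]
tool_rot: [2.197, 2.241, 0.003]
contact_force: [-0.1, -0.4, -5.2]
width: 0.0041
grasp_force: 79.5
```

Emit:
send_rows([
  {"x":0,"y":0,"z":0,"wx":0,"wy":0,"wz":0},
])

```text
clock: 6.45
position: [0.4811, -0.2358, 0.1859]
tool_rot: [2.198, 2.241, 0.003]
contact_force: [-0.9, -0.4, -4.9]
width: 0.0042
grasp_force: 79.5
```

Emit:
send_rows([
  {"x":0,"y":0,"z":0,"wx":0,"wy":0,"wz":0},
])

```text
clock: 6.53
position: [0.4806, -0.2357, 0.1854]
tool_rot: [2.199, 2.241, 0.002]
contact_force: [0.5, 0.4, -3.7]
width: 0.0043
grasp_force: 79.5
```

The arm is still settling, so those readings were taken in motion. I wait, then re-measure everything at rest.

Emit:
send_rows([
  {"x":0,"y":0,"z":0,"wx":0,"wy":0,"wz":0},
  {"x":0,"y":0,"z":0,"wx":0,"wy":0,"wz":0},
  {"x":0,"y":0,"z":0,"wx":0,"wy":0,"wz":0},
  {"x":0,"y":0,"z":0,"wx":0,"wy":0,"wz":0},
  {"x":0,"y":0,"z":0,"wx":0,"wy":0,"wz":0},
  {"x":0,"y":0,"z":0,"wx":0,"wy":0,"wz":0},
  {"x":0,"y":0,"z":0,"wx":0,"wy":0,"wz":0},
  {"x":0,"y":0,"z":0,"wx":0,"wy":0,"wz":0},
  {"x":0,"y":0,"z":0,"wx":0,"wy":0,"wz":0},
  {"x":0,"y":0,"z":0,"wx":0,"wy":0,"wz":0},
])

```text
clock: 7.37
position: [0.4798, -0.2354, 0.1843]
tool_rot: [-2.2, -2.242, -0.0]
contact_force: [-0.5, -0.2, -4.7]
width: 0.0042
grasp_force: 79.5
```

```bash
cat > hole.py <<'E'
from h import *
def holes(d,p0,yaw=1.1):
    g=cv2.cvtColor(d['img'],cv2.COLOR_BGR2GRAY).astype(float); o=-d['R'].T@d['t']; R=d['R']
    n=np.array([np.cos(np.radians(yaw)),np.sin(np.radians(yaw)),0])
    pr=lambda X:(lambda c:(c[0]/c[2]*d['fx']+d['cx'],c[1]/c[2]*d['fy']+d['cy']))(R@X+d['t'])
    u0,v0=pr(p0+np.array([0,.0,-.018])); u0,v0=int(u0),int(v0); a,b=v0-7,u0-25
    sub=g[a:a+12,b:b+50]; big=cv2.resize(sub,None,fx=8,fy=8,interpolation=cv2.INTER_CUBIC)
    k,l,st,ce=cv2.connectedComponentsWithStats((big>120).astype(np.uint8)); out=[]
    for i in range(1,k):
        if 120<st[i,4]<700 and st[i,2]<40:
            u=(ce[i][0]+.5)/8-.5+b; v=(ce[i][1]+.5)/8-.5+a
            r=np.array([(u-d['cx'])/d['fx'],(v-d['cy'])/d['fy'],1])@R; p=o+r*(n@(p0-o)/(n@r)); out.append([u,v,p[1],p[2],st[i,4]])
    return np.array(sorted(out)).round(4)
E
python3 - <<'E'
from hole import *; from pin import measure
s,R=goto([.48,-.2343,.184],1.1)
c=camera('wrist'); measure(c,s)
d=camera('scene'); np.save('sc4.npy',d,allow_pickle=True)
np.set_printoptions(suppress=True); s2=robot.observe();print(s2['position']); print(holes(d,s2['position']))
E
```

```text
pos [ 0.4798 -0.2354  0.1843] yang 1.09 tilt [-0.  0. -1.] t 7.3667
shift [0.0011 0.0002 0.0003] wz -0.0001 F [-0.52 -0.22 -4.7 ] w 0.0042
n 2240 x 0.4701 0.565
yaw deg -3.27 y at .5: -0.2304 at .54: -0.2327 top z [0.1752 0.1771 0.194 ]
collar 3749 [ 0.572 -0.25   0.165] [ 0.6033 -0.205   0.19  ] (array([  46,   80,   84,  105,  187,  289,  161,  175,  259, 1319,  364,
        245,  435,    0]), array([0.164, 0.166, 0.168, 0.17 , 0.172, 0.174, 0.176, 0.178, 0.18 ,
       0.182, 0.184, 0.186, 0.188, 0.19 , 0.192]))
base 10256 ((588.0775146484375, -231.57659912109375), (119.62947082519531, 136.26986694335938), 1.0518020391464233)
beam top 7513 [ 0.4678 -0.2715  0.2003] [ 0.4918 -0.1347  0.2162] ((481.822509765625, -203.20529174804688), (136.37774658203125, 23.820621490478516), 85.32350158691406) 0.20727342647336294
[ 0.4798162  -0.23543105  0.18425121]
[[197.0261 190.3876  -0.2705   0.1651 378.    ]
 [200.1768 185.2393  -0.256    0.1918 152.    ]
 [202.2926 190.145   -0.2545   0.1647 371.    ]
 [207.6449 190.1615  -0.2385   0.1629 264.    ]
 [212.9101 189.4123  -0.2221   0.1654 442.    ]
 [218.2573 189.1657  -0.2059   0.165  396.    ]
 [223.4867 188.948   -0.19     0.1645 320.    ]
 [228.7157 188.4909  -0.174    0.1654 377.    ]]
```

In the scene view the −16 hole sits 2.4 mm to the −y side of the pin line; the wrist estimate is 1.3 mm. I correct +2 mm, then find the pin height by touching the beam's underside down on it.

Emit:
send_rows([
  {"x":0.002,"y":0,"z":-0.02,"wx":0,"wy":0,"wz":0},
  {"x":0.002,"y":0,"z":-0.038,"wx":0,"wy":0,"wz":0},
  {"x":0.002,"y":0.01,"z":-0.038,"wx":0,"wy":0,"wz":0},
  {"x":0.002,"y":0.03,"z":-0.038,"wx":0,"wy":0,"wz":0},
  {"x":0.002,"y":0.04,"z":-0.036,"wx":0,"wy":0,"wz":0},
  {"x":0.002,"y":0.04,"z":-0.034,"wx":0,"wy":0,"wz":0},
  {"x":0.002,"y":0.04,"z":-0.033,"wx":0,"wy":0,"wz":0},
  {"x":0.002,"y":0.04,"z":-0.033,"wx":0,"wy":0,"wz":0},
  {"x":0.002,"y":0.04,"z":-0.033,"wx":0,"wy":0,"wz":0},
  {"x":0.002,"y":0.04,"z":-0.033,"wx":0,"wy":0,"wz":0},
])

```text
clock: 8.3
position: [0.519, -0.233, 0.2171]
tool_rot: [-2.201, -2.241, 0.0]
contact_force: [-0.2, 0.1, -4.8]
width: 0.004
grasp_force: 79.4
```

Emit:
send_rows([
  {"x":0,"y":0,"z":0,"wx":0,"wy":0,"wz":0},
  {"x":0,"y":0,"z":0,"wx":0,"wy":0,"wz":0},
  {"x":0,"y":0,"z":0.001,"wx":0,"wy":0,"wz":0},
  {"x":0,"y":0,"z":0.001,"wx":0,"wy":0,"wz":0},
  {"x":0,"y":0,"z":0.002,"wx":0,"wy":0,"wz":0},
  {"x":0,"y":0,"z":0.002,"wx":0,"wy":0,"wz":0},
  {"x":0,"y":0,"z":0.003,"wx":0,"wy":0,"wz":0},
  {"x":0,"y":0,"z":0.003,"wx":0,"wy":0,"wz":0},
  {"x":0,"y":0,"z":0.004,"wx":0,"wy":0,"wz":0},
  {"x":0,"y":0,"z":0.004,"wx":0,"wy":0,"wz":0},
])

```text
clock: 9.13
position: [0.5197, -0.2326, 0.2131]
tool_rot: [-2.2, -2.242, 0.0]
contact_force: [0.3, 0.0, -5.9]
width: 0.004
grasp_force: 79.5
```

Emit:
send_rows([
  {"x":0,"y":0,"z":0.001,"wx":0,"wy":0,"wz":0},
  {"x":0,"y":0,"z":0.001,"wx":0,"wy":0,"wz":0},
  {"x":0,"y":0,"z":0.001,"wx":0,"wy":0,"wz":0},
  {"x":0,"y":0,"z":0.001,"wx":0,"wy":0,"wz":0},
])

```text
clock: 9.47
position: [0.5198, -0.2327, 0.2123]
tool_rot: [-2.2, -2.242, -0.0]
contact_force: [-0.0, 0.2, -4.7]
width: 0.0046
grasp_force: 79.5
```

Emit:
send_rows([
  {"x":0,"y":0,"z":0.001,"wx":0,"wy":0,"wz":0},
  {"x":0,"y":0,"z":0.001,"wx":0,"wy":0,"wz":0},
  {"x":0,"y":0,"z":0.001,"wx":0,"wy":0,"wz":0},
  {"x":0,"y":0,"z":0.001,"wx":0,"wy":0,"wz":0},
])

```text
clock: 9.8
position: [0.5198, -0.2327, 0.2113]
tool_rot: [-2.2, -2.243, -0.0]
contact_force: [-0.4, 0.0, -5.0]
width: 0.0046
grasp_force: 79.5
```

Emit:
send_rows([
  {"x":0,"y":0,"z":0.001,"wx":0,"wy":0,"wz":0},
  {"x":0,"y":0,"z":0.001,"wx":0,"wy":0,"wz":0},
  {"x":0,"y":0,"z":0.001,"wx":0,"wy":0,"wz":0},
  {"x":0,"y":0,"z":0.001,"wx":0,"wy":0,"wz":0},
])

```text
clock: 10.13
position: [0.5198, -0.2327, 0.2102]
tool_rot: [-2.2, -2.243, -0.0]
contact_force: [-0.5, 0.4, -4.0]
width: 0.0041
grasp_force: 79.5
```

Emit:
send_rows([
  {"x":0,"y":0,"z":0.001,"wx":0,"wy":0,"wz":0},
  {"x":0,"y":0,"z":0.001,"wx":0,"wy":0,"wz":0},
  {"x":0,"y":0,"z":0.001,"wx":0,"wy":0,"wz":0},
  {"x":0,"y":0,"z":0.001,"wx":0,"wy":0,"wz":0},
])

```text
clock: 10.47
position: [0.5197, -0.2327, 0.2093]
tool_rot: [-2.2, -2.242, -0.0]
contact_force: [-0.6, -0.2, -4.9]
width: 0.0043
grasp_force: 79.5
```

Emit:
send_rows([
  {"x":0,"y":0,"z":0.001,"wx":0,"wy":0,"wz":0},
  {"x":0,"y":0,"z":0.001,"wx":0,"wy":0,"wz":0},
  {"x":0,"y":0,"z":0.001,"wx":0,"wy":0,"wz":0},
  {"x":0,"y":0,"z":0.001,"wx":0,"wy":0,"wz":0},
])

```text
clock: 10.8
position: [0.5199, -0.2328, 0.2086]
tool_rot: [2.2, 2.242, 0.001]
contact_force: [0.2, 0.5, -1.9]
width: 0.0043
grasp_force: 79.9
```

Emit:
send_rows([
  {"x":0,"y":0,"z":0.001,"wx":0,"wy":0,"wz":0},
  {"x":0,"y":0,"z":0.001,"wx":0,"wy":0,"wz":0},
  {"x":0,"y":0,"z":0.001,"wx":0,"wy":0,"wz":0},
])

```text
clock: 11.05
position: [0.5201, -0.2329, 0.2083]
tool_rot: [2.2, 2.242, 0.002]
contact_force: [-2.8, 1.9, 5.2]
width: 0.0038
grasp_force: 81.0
```

Contact is confirmed at TCP z ≈ 0.2088, so the hole is centred on the pin at TCP z ≈ 0.1833. I raise, retreat, lower to that height, and check again at rest.

Emit:
send_rows([
  {"x":0,"y":0,"z":-0.008,"wx":0,"wy":0,"wz":0},
  {"x":0,"y":-0.01,"z":-0.01,"wx":0,"wy":0,"wz":0},
  {"x":0,"y":-0.03,"z":-0.01,"wx":0,"wy":0,"wz":0},
  {"x":0,"y":-0.042,"z":-0.01,"wx":0,"wy":0,"wz":0},
  {"x":0,"y":-0.042,"z":-0.006,"wx":0,"wy":0,"wz":0},
  {"x":0,"y":-0.042,"z":0.005,"wx":0,"wy":0,"wz":0},
  {"x":0,"y":-0.042,"z":0.015,"wx":0,"wy":0,"wz":0},
  {"x":0,"y":-0.042,"z":0.022,"wx":0,"wy":0,"wz":0},
  {"x":0,"y":-0.042,"z":0.024,"wx":0,"wy":0,"wz":0},
  {"x":0,"y":-0.042,"z":0.024,"wx":0,"wy":0,"wz":0},
])

```text
clock: 11.88
position: [0.4774, -0.2331, 0.1819]
tool_rot: [-2.198, -2.242, 0.003]
contact_force: [0.2, -0.7, -5.0]
width: 0.0044
grasp_force: 79.4
```

Emit:
send_rows([
  {"x":0,"y":0,"z":0,"wx":0,"wy":0,"wz":0},
  {"x":0,"y":0,"z":0,"wx":0,"wy":0,"wz":0},
  {"x":0,"y":0,"z":0,"wx":0,"wy":0,"wz":0},
  {"x":0,"y":0,"z":0,"wx":0,"wy":0,"wz":0},
  {"x":0,"y":0,"z":0,"wx":0,"wy":0,"wz":0},
  {"x":0,"y":0,"z":0,"wx":0,"wy":0,"wz":0},
  {"x":0,"y":0,"z":0,"wx":0,"wy":0,"wz":0},
  {"x":0,"y":0,"z":0,"wx":0,"wy":0,"wz":0},
])

```text
clock: 12.55
position: [0.4778, -0.2334, 0.1833]
tool_rot: [2.2, 2.243, 0.0]
contact_force: [-0.6, 0.3, -5.1]
width: 0.004
grasp_force: 79.4
```

```bash
python3 - <<'E'
from hole import *
np.set_printoptions(suppress=True)
s,R=goto([.478,-.2334,.1833],1.05)
d=camera('scene'); np.save('sc5.npy',d,allow_pickle=True); print(holes(d,s['position']))
E
```

```text
pos [ 0.4778 -0.2334  0.1833] yang 1.09 tilt [ 0.  0. -1.] t 12.55
shift [0.     0.0002 0.    ] wz 0.0008 F [-0.63  0.29 -5.05] w 0.004
[[197.8355 190.1171  -0.2685   0.1633 332.    ]
 [201.3219 184.5825  -0.2526   0.192  318.    ]
 [203.1146 189.7546  -0.2523   0.1636 350.    ]
 [208.5307 189.8247  -0.2362   0.1615 236.    ]
 [213.5641 189.0062  -0.2204   0.1644 386.    ]
 [218.9574 188.6546  -0.2039   0.1646 414.    ]
 [224.2928 188.5243  -0.1878   0.1636 412.    ]
 [229.3659 188.085   -0.1722   0.1644 372.    ]]
```

Emit:
send_rows([
  {"x":0.0002,"y":0.006,"z":0,"wx":0,"wy":0,"wz":0},
  {"x":0.0002,"y":0.012,"z":0,"wx":0,"wy":0,"wz":0},
  {"x":0.0002,"y":0.016,"z":0,"wx":0,"wy":0,"wz":0},
  {"x":0.0002,"y":0.019,"z":0,"wx":0,"wy":0,"wz":0},
  {"x":0.0002,"y":0.022,"z":0,"wx":0,"wy":0,"wz":0},
  {"x":0.0002,"y":0.024,"z":0,"wx":0,"wy":0,"wz":0},
  {"x":0.0002,"y":0.026,"z":0,"wx":0,"wy":0,"wz":0},
  {"x":0.0002,"y":0.026,"z":0,"wx":0,"wy":0,"wz":0},
  {"x":0.0002,"y":0.026,"z":0,"wx":0,"wy":0,"wz":0},
])

```text
clock: 13.35
position: [0.5037, -0.2328, 0.1832]
tool_rot: [-2.2, -2.242, 0.0]
contact_force: [-0.0, 0.7, -5.0]
width: 0.0044
grasp_force: 79.4
```

Emit:
send_rows([
  {"x":0,"y":0.001,"z":0,"wx":0,"wy":0,"wz":0},
  {"x":0,"y":0.002,"z":0,"wx":0,"wy":0,"wz":0},
  {"x":0,"y":0.003,"z":0,"wx":0,"wy":0,"wz":0},
  {"x":0,"y":0.003,"z":0,"wx":0,"wy":0,"wz":0},
])

```text
clock: 13.68
position: [0.507, -0.2326, 0.1833]
tool_rot: [2.2, 2.243, 0.0]
contact_force: [-0.2, -0.3, -5.5]
width: 0.004
grasp_force: 79.4
```

No force with the beam face past the pin tip, so the pin is in the hole. I slide on to x ≈ 0.532.

Emit:
send_rows([
  {"x":0,"y":0.003,"z":0,"wx":0,"wy":0,"wz":0},
  {"x":0,"y":0.006,"z":0,"wx":0,"wy":0,"wz":0},
  {"x":0,"y":0.009,"z":0,"wx":0,"wy":0,"wz":0},
  {"x":0,"y":0.012,"z":0,"wx":0,"wy":0,"wz":0},
  {"x":0,"y":0.015,"z":0,"wx":0,"wy":0,"wz":0},
  {"x":0,"y":0.018,"z":0,"wx":0,"wy":0,"wz":0},
  {"x":0,"y":0.021,"z":0,"wx":0,"wy":0,"wz":0},
  {"x":0,"y":0.024,"z":0,"wx":0,"wy":0,"wz":0},
  {"x":0,"y":0.024,"z":0,"wx":0,"wy":0,"wz":0},
  {"x":0,"y":0.024,"z":0,"wx":0,"wy":0,"wz":0},
])

```text
clock: 14.52
position: [0.5308, -0.2322, 0.1832]
tool_rot: [-2.2, -2.243, 0.0]
contact_force: [0.5, -0.3, -4.4]
width: 0.0043
grasp_force: 79.4
```

```bash
python3 - <<'E'
from h import *
s,R=goto([.532,-.2325,.182],1.05)
d=camera('scene'); e=camera('side'); c=camera('wrist')
f=lambda I,r:cv2.resize(I[r[0]:r[1],r[2]:r[3]],(390,390*(r[1]-r[0])//(r[3]-r[2])),interpolation=cv2.INTER_CUBIC)
cv2.imwrite('pics/p6.png',np.hstack([f(d['img'],(175,265,160,260)),f(e['img'],(220,310,285,385))]))
E
```

```text
pos [ 0.5308 -0.2322  0.1832] yang 1.11 tilt [-0.  0. -1.] t 14.5167
shift [-0.0003  0.0012  0.0012] wz 0.001 F [ 0.48 -0.27 -4.38] w 0.0043
```

View pics/p6.png

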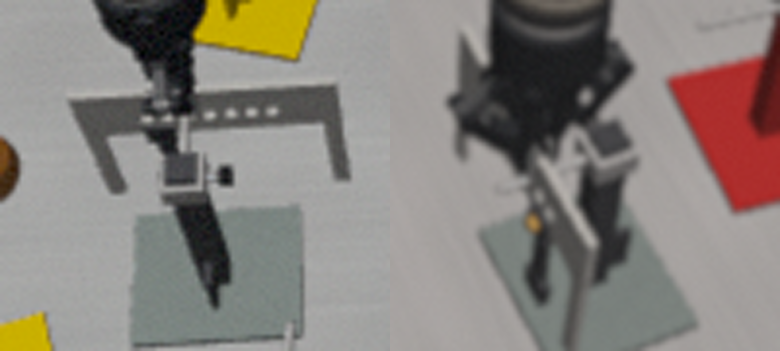

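The side view shows the pin tip protruding through the beam at ~(505,188). The scene view shows it in the third hole at ~(183,125). Next I lower onto the pin.

Emit:
send_rows([
  {"x":0,"y":0.001,"z":0.0005,"wx":0,"wy":0,"wz":0},
  {"x":0,"y":0.001,"z":0.001,"wx":0,"wy":0,"wz":0},
  {"x":0,"y":0.001,"z":0.0015,"wx":0,"wy":0,"wz":0},
  {"x":0,"y":0.001,"z":0.0015,"wx":0,"wy":0,"wz":0},
  {"x":0,"y":0.001,"z":0.0015,"wx":0,"wy":0,"wz":0},
])

```text
clock: 15.08
position: [0.5319, -0.2325, 0.182]
tool_rot: [2.2, 2.242, 0.0]
contact_force: [-0.1, -0.1, -3.3]
width: 0.0042
grasp_force: 79.7
```

Emit:
send_rows([
  {"x":0,"y":0,"z":0.0005,"wx":0,"wy":0,"wz":0},
  {"x":0,"y":0,"z":0.0005,"wx":0,"wy":0,"wz":0},
  {"x":0,"y":0,"z":0.0005,"wx":0,"wy":0,"wz":0},
])

```text
clock: 15.33
position: [0.5319, -0.2326, 0.1818]
tool_rot: [2.2, 2.242, 0.001]
contact_force: [-1.0, -0.1, 0.7]
width: 0.0043
grasp_force: 80.3
```

The pin now carries the weight. I reduce the grip, then open slightly.

Emit:
send_rows([
  {"x":0,"y":0,"z":0,"wx":0,"wy":0,"wz":0},
  {"x":0,"y":0,"z":0,"wx":0,"wy":0,"wz":0},
  {"x":0,"y":0,"z":0,"wx":0,"wy":0,"wz":0},
], newtons=20)

```text
clock: 15.58
position: [0.532, -0.2326, 0.1818]
tool_rot: [2.2, 2.242, 0.0]
contact_force: [-1.0, -0.4, 3.0]
width: 0.0041
grasp_force: 80.5
```

Emit:
send_rows([
  {"x":0,"y":0,"z":0,"wx":0,"wy":0,"wz":0},
  {"x":0,"y":0,"z":0,"wx":0,"wy":0,"wz":0},
  {"x":0,"y":0,"z":0,"wx":0,"wy":0,"wz":0},
  {"x":0,"y":0,"z":0,"wx":0,"wy":0,"wz":0},
  {"x":0,"y":0,"z":0,"wx":0,"wy":0,"wz":0},
  {"x":0,"y":0,"z":0,"wx":0,"wy":0,"wz":0},
  {"x":0,"y":0,"z":0,"wx":0,"wy":0,"wz":0},
  {"x":0,"y":0,"z":0,"wx":0,"wy":0,"wz":0},
], gripper=0.82)

```text
clock: 16.25
position: [0.5317, -0.2322, 0.1813]
tool_rot: [-2.2, -2.242, -0.0]
contact_force: [1.2, 0.4, 0.4]
width: 0.0153
grasp_force: 0.0
```

```bash
python3 - <<'E'
from h import *
s,R=goto([.532,-.2325,.182],1.05)
c=camera('wrist'); W=cloud(c,s)
T=W[(c['depth']>0)&(W[...,2]>.19)&(W[...,2]<.23)&(W[...,1]>-.2)&(abs(W[...,0]-.53)<.02)&(W[...,1]<-.12)]
print(len(T), np.polyfit(T[:,1],T[:,2],1), np.median(T[:,0]))
E
```

```text
pos [ 0.5317 -0.2322  0.1813] yang 1.09 tilt [ 0.  0. -1.] t 16.25
shift [-0.0003  0.0003 -0.0007] wz 0.0007 F [1.17 0.43 0.43] w 0.0153
4324 [0.02820099 0.21143276] 0.530954408114823
```

Emit:
send_rows([
  {"x":0,"y":0,"z":-0.004,"wx":0,"wy":0,"wz":0},
  {"x":0,"y":0,"z":-0.01,"wx":0,"wy":0,"wz":0},
  {"x":0,"y":0,"z":-0.02,"wx":0,"wy":0,"wz":0},
  {"x":0,"y":0,"z":-0.035,"wx":0,"wy":0,"wz":0},
  {"x":0,"y":0,"z":-0.06,"wx":0,"wy":0,"wz":0},
  {"x":0,"y":0,"z":-0.09,"wx":0,"wy":0,"wz":0},
  {"x":0,"y":0,"z":-0.12,"wx":0,"wy":0,"wz":0},
  {"x":0,"y":0,"z":-0.15,"wx":0,"wy":0,"wz":0},
  {"x":0,"y":-0.03,"z":-0.17,"wx":0,"wy":0,"wz":0},
  {"x":0,"y":-0.06,"z":-0.17,"wx":0,"wy":0,"wz":0},
])

```text
clock: 17.13
position: [0.4741, -0.235, 0.3564]
tool_rot: [2.193, 2.237, 0.003]
contact_force: [-1.3, -0.6, 0.8]
width: 0.0156
grasp_force: 0.0
```

Emit:
send_rows([
  {"x":0,"y":0,"z":0,"wx":0,"wy":0,"wz":0},
  {"x":0,"y":0,"z":0,"wx":0,"wy":0,"wz":0},
  {"x":0,"y":0,"z":0,"wx":0,"wy":0,"wz":0},
  {"x":0,"y":0,"z":0,"wx":0,"wy":0,"wz":0},
  {"x":0,"y":0,"z":0,"wx":0,"wy":0,"wz":0},
  {"x":0,"y":0,"z":0,"wx":0,"wy":0,"wz":0},
  {"x":0,"y":0,"z":0,"wx":0,"wy":0,"wz":0},
  {"x":0,"y":0,"z":0,"wx":0,"wy":0,"wz":0},
  {"x":0,"y":0,"z":0,"wx":0,"wy":0,"wz":0},
  {"x":0,"y":0,"z":0,"wx":0,"wy":0,"wz":0},
])

```text
clock: 17.97
position: [0.4718, -0.2335, 0.3512]
tool_rot: [-2.2, -2.242, 0.0]
contact_force: [0.2, 0.5, 0.2]
width: 0.0155
grasp_force: 0.0
```

```bash
python3 - <<'E'
from h import *
pr=None
for i in range(4):
    s=robot.observe(); c=camera('wrist'); W=cloud(c,s)
    T=W[(c['depth']>0)&(W[...,2]>.185)&(W[...,2]<.23)&(abs(W[...,0]-.53)<.02)&(abs(W[...,1]+.22)<.12)]
    print(s['clock'],len(T), np.polyfit(T[:,1],T[:,2],1).round(4), np.median(T,0).round(4),T[:,1].min().round(3),T[:,1].max().round(3))
d=camera('scene')
f=lambda I,r:cv2.resize(I[r[0]:r[1],r[2]:r[3]],(390,390*(r[1]-r[0])//(r[3]-r[2])),interpolation=cv2.INTER_CUBIC)
cv2.imwrite('pics/p7.png',np.hstack([f(d['img'],(175,265,160,260)),cv2.resize(c['img'],(390,351))]))
E
```

```text
17.9667 3014 [0.0194 0.2058] [ 0.5304 -0.2003  0.2043] -0.318 -0.117
18.0167 3005 [0.0201 0.206 ] [ 0.5304 -0.2003  0.2042] -0.318 -0.118
18.0667 3014 [0.0196 0.2059] [ 0.5304 -0.2003  0.2043] -0.318 -0.118
18.1167 3012 [0.0206 0.2061] [ 0.5304 -0.2005  0.2043] -0.318 -0.117
```

View pics/p7.png

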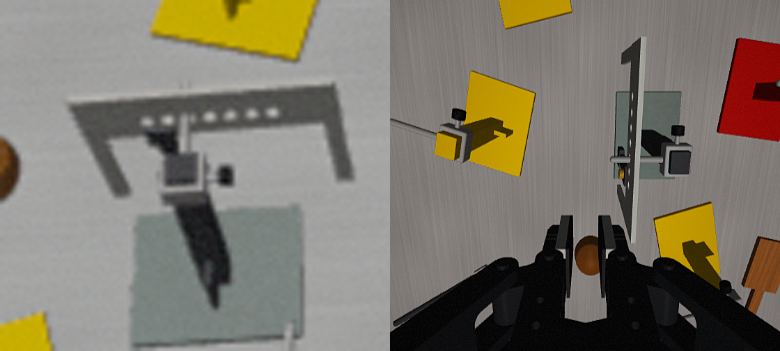

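The gauge hangs still on the pin through the −16 mm hole, about 1° from level with its legs down, and the gripper is well clear.

```bash
python3 -c "
from station import robot
print(robot.finish_job())"
```

```text
the job is handed in; nothing more can be done
None
```

The gauge hangs still on the dark steel rack's pin by its −16 mm hole, legs down and about 1° off level. I handed the job in at about 18 s with the gripper well clear, and nothing touched the tumbler, block or paperweight.

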